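# Oil the jigger pin and bring the lever over it

## Task

Oil the pivot pin of the pottery jigger stand by pressing the sprung cap of its lubricant can all the way down for a moment and letting it come back up. Then grip the long lever by its balance point, near its heavy hub, and hold it level above the stand, hub over the pin and bar over the fork, with about 5 cm of free air between pin and hub. Do not put it down: the program finishes while still holding the lever there, steady and clear of the stand, with the other things on the bench left where they are.

Things in the scene. Friction and masses are not known exactly. Their poses are not given: they have to be found in the camera images.
- cap (a joint): White sprung spray cap on the lubricant can: 0 m when up, 0.006 m when fully pressed, straight down. Spring: starts to move at about 2 N, fully down at about 5 N, comes back up by itself.
- cap_top (a point): Middle of the flat round top of the cap (diameter 31 mm, cap 18 mm tall, thin nozzle tube towards the pin), 154 mm above the bench when up. Its x axis points from the can to the pin. The can is bare metal, 48 mm in diameter, and clamped to the stand, 115 mm from the pin on the side away from the fork.
- stand: Fixed grey cast stand on a 395 x 70 x 12 mm base plate. Origin on the bench right under the pivot pin; its x axis runs along the plate towards the fork, z up. In this frame the plate reaches from x = -150 to 245 mm, the can stands at x = -115 mm, the fork at x = 215 mm. Nothing on the stand but the can is taller than 70 mm.
- pin_top (a point): Top of the stand's upright steel pivot pin (diameter 16 mm), 70 mm above the bench. The pin stands on a round boss of diameter 44 mm.
- fork_saddle (a point): Middle of the fork's saddle, 48 mm above the bench, 215 mm from the pin; the two prongs are 34 mm apart and reach 69 mm above the bench.
- lever_balance (a point): Balance point of the loose bare-metal lever (318 mm long, 0.5 to 0.75 kg), in the middle of its bar's section (22 mm wide, 20 mm high), 66 mm from the hub's axis and 26 mm above the bench as the lever lies. Its x axis points along the bar from the hub to the far end, z up.
- lever_hub (a point): Middle of the underside of the heavy round hub at one end of the lever (diameter 56 mm, 44 mm high), on the axis of its bore of 23 mm, which goes over the stand's pin. Same axes as the lever; on the bench it is at height 0.
- lever_end (a point): Point on the underside of the lever's bar, 215 mm from the hub's axis and 16 mm above the lever's underside: the part of the bar that belongs over the fork. Beyond it, at the far end, sits a light clamp block (30 x 34 x 40 mm) with a small screw head. Same axes as the lever.
- bat: Loose plaster disc, diameter 116 mm, 24 mm thick, on the bench; a bystander. Origin at its underside.
- bowl: Loose terracotta bowl, diameter 110 mm, 50 mm high; a bystander. Origin at its underside.
- mug: Loose white mug, diameter 80 mm, 85 mm high; a bystander. Origin at its underside.
- rib: Loose wooden-handled spatula lying on the bench; a bystander.
- brush: Loose brush lying on the bench; a bystander.
- mould: Loose heavy plaster mould block, 120 x 140 x 60 mm; a bystander. Origin at its underside.

How it is judged (in metres and radians):
On the way, in this order (a step that is already met when the one before it is completed fails the run):
1. the cap of the can is pressed down (at least 4.5 of 6 mm) (value of joint cap above 0.0045 m), for 0.1 s.
2. the cap has come back up, the lever still lying (value of joint cap below 0.001 m and height (world z) of lever_hub below 0.01 m), for 0.1 s.
3. the lever is lifted clear of the bench in the fingers (height (world z) of lever_hub above 0.04 m and contact force between lever and the fingers above 1 N), for 0.2 s.
At the end, for the whole second after the job is handed in: Held in the fingers within 30 mm of the balance point along the bar, still, level within 0.09 rad; hub axis within 20 mm of the pin's, bar within 30 mm of the fork's middle, hub underside 25 to 85 mm above the pin top, clear of the stand, cap up (horizontal distance between lever_hub and pin_top below 0.02 m and horizontal distance between lever_end and fork_saddle below 0.03 m and z of lever_hub in the frame of pin_top between 0.025 and 0.085 m and angle between lever_balance's own z axis and vertical below 0.09 rad and x of the grasp point in the frame of lever_balance between -0.03 and 0.03 m and contact force between lever and the fingers above 1 N and contact force between lever and stand below 0.3 N and value of joint cap below 0.001 m and linear speed of lever below 0.02 m/s and angular speed of lever below 0.15 rad/s); the arm keeps its last pose, push and grip.
It fails at once if a bystander (disc, bowl, mug, spatula, brush, mould) is shifted by more than 30 mm (distance of any of bat, bowl, mug, rib, brush, mould from where it was at the start of the episode above 0.03 m).
It also fails if it takes over 54 s, if anything falls off the work surface, if the arm or the gripper's body presses on something with over 40 N, if the wrist force passes 120 N, or if a joint passes its speed limit or range.

## Robot

A 6-joint arm with a two-finger parallel gripper is mounted at the origin on the work surface. World frame = base frame: x ahead of the robot, y to its left, z up, the work surface at z = 0. Lengths are in m, angles in degrees, forces in N, time in s.
With the tool pointing down it reaches from about 0.35 to 0.875 m from the base axis. Payload 4.2 kg.
Tool frame: the origin (TCP) lies midway between the tips of the shut fingers; the grasp point (between the pads) lies 19 mm behind it; z points along the fingers, y is the line along which they close (so a half turn about z gives the same grasp; the last joint's range is limited). The gripper opens to 87 mm and grips with 3 to 60 N. Pads are 19 mm wide; open, the fingers measure 117 mm over their backs; the gripper's body (75 mm by 190 mm) begins 51 mm behind the grasp point.
Start: joints at [14.817, 22.042, 0.453, 0, -68.411, -14.817], TCP at [0.625, 0, 0.223] pointing down, gripper open.
Joint ranges: [-179.83, 179.83], [-69.29, 118.12], [-61.27, 80.66], [-181.25, 117.63], [-171.15, -9.14], [-177.46, 177.46]. Speed limits (degrees/s): [159.86, 159.86, 180, 180, 180, 180].

## Interface

Orientations are given as a 3x3 rotation matrix whose columns are the frame's x, y, z axes.
In Python, from station import r, cams gives the robot as it stands.
- The arm moves only by the tool play_rows, never from a script. Its argument "commands" is text: rows parted by semicolons, each of 6 numbers parted by spaces: the shift along the world's x, y, z normalised to -1 to 1, where 1 is 30 mm, then the turn, a rotation vector about the world's x, y, z normalised to -1 to 1, where 1 is 0.15 rad. A call has 1 to 20 rows; each row shifts and turns the commanded pose from where the row before left it; what a row does not reach is not made up. A row lasts 1/10 s, in which the tool goes at most 50 mm and 8.59 degrees, less where a joint would pass 70% of its speed; a pose out of reach is approached as far as the arm can. A call with a number of a shift or a turn outside -1 to 1 is refused whole. A call with a gripper value outside its range is refused whole. "grip" is the finger opening in mm, from 0 to 87, set as the call begins (left out, the last holds). The fingers move at their own pace and stop on an object; the grip force is fixed at half the most. Time passes only in rows, so rows that do not move let the fingers close. It gives the time, the measured TCP pose, the force, the opening and the grip force at its end, in the units of the state.
- r.sense(): the state, without advancing time (a new reading comes with each control period).
- cams.capture(name): name is "scene" or "side" or "wrist"; returns (picture, depth): 400x640x3 uint8, blue, green, red; 400x640 float32, m along the optical axis (not along the pixel's ray), 0 where there is no reading.
- cams.camera_info(name): a dict with "mtx" (3x3 intrinsics, pixels), "R" (3x3) and "t" (3): a world point X has camera coordinates R X + t. Camera axes: x right, y down, z forward; pixel columns grow to the right and rows downward; lengths in m; the calibration is good to about 2 mm. A picture is of the moment at which its call begins: read the wrist's pose just before it. camera_info takes no time and is no camera call; for the wrist camera it gives the pose at the moment of the call.
- r.finish_job(): hands the job in; it is judged then, once.
The state is a dict: "time_s": time; "joints": joint angles; "joint_velocities": joint speeds; "effort": joint torques, N m; "tcp_pos": TCP position; "ee_rot": TCP orientation; "wrist_force": force on the tool from outside, world axes, zero at the start; "moment": the same for the moment, N m; "gripper_width": opening from 0.0 (shut) to 1.0 (fully open); "gripper_force": force on a finger pad.
Only numpy, scipy, OpenCV 4.12 (cv2) and the standard library are available. Lean on these libraries where they do the work, as an engineer would, in place of code of your own. Each camera call takes 0.05 s, during which the arm holds its last target. There are 200 camera calls.

## Working session

There is one attempt and no reset: what is moved stays moved. The work goes in short steps, Python scripts to look and compute and a tool call to move; the robot and the scene stay as the last step left them, time stands still between calls to the robot, and variables do not carry over. Pictures are saved under pics/ and viewed, at most 10 in all, crops included, and the job is handed in when it is done.

Besides the shell and the picture viewer there is one more tool, called after ">>>" as a command line: name --argument value ..., lists and objects as JSON in quotes. play_rows: Moves the arm, as the interface text tells. Scaled input: -1 to 1 covers 30 mm each way for a shift and 0.15 rad each way for a turn. Its arguments: {"type":"object","properties":{"commands":{"type":"string"},"grip":{"type":"number"}},"required":["commands"]}

```bash
mkdir -p pics; ls; cat > h.py <<'E'
import numpy as np, cv2
from station import r, cams
def grab(n):
    i=cams.camera_info(n); p,d=cams.capture(n); return p,d,i
def ray(i,u,v,z):
    """pixel -> world point on plane z"""
    R=np.array(i["R"]);t=np.array(i["t"]).ravel();K=np.array(i["mtx"])
    c=-R.T@t; w=R.T@np.linalg.solve(K,[u,v,1.]); return c+w*(z-c[2])/w[2]
def cloud(d,i):
    R=np.array(i["R"]);t=np.array(i["t"]).ravel();K=np.array(i["mtx"])
    v,u=np.mgrid[:d.shape[0],:d.shape[1]]
    X=np.stack([(u-K[0,2])/K[0,0]*d,(v-K[1,2])/K[1,1]*d,d],-1)
    P=(X-t)@R; P[d<=0]=np.nan; return P
def proj(i,X):
    R=np.array(i["R"]);t=np.array(i["t"]).ravel();K=np.array(i["mtx"])
    q=K@(R@np.array(X)+t); return q[:2]/q[2]
E
python3 - <<'E'
from h import *
for n in("scene","side","wrist"):
    p,d,i=grab(n); cv2.imwrite(f"pics/{n}0.png",p); np.savez(f"{n}0.npz",p=p,d=d,**{k:np.array(i[k]) for k in("mtx","R","t")})
    print(n,-np.array(i["R"]).T@np.array(i["t"]).ravel(),(d>0).mean())
a=[cv2.imread(f"pics/{n}0.png") for n in("scene","side")]
print(r.sense())
E
```

```text
pics
scene [ 1.39187865 -0.55973231  1.1924694 ] 0.99587109375
side [0.43704638 0.76994412 1.02638564] 0.996140625
wrist [ 0.62530915 -0.07289757  0.38365125] 0.9958828125
{'time_s': 0.15, 'joints': array([ 1.48171629e+01,  2.20801600e+01,  3.98191472e-01, -1.78896430e-02,
       -6.84107616e+01, -1.48171642e+01]), 'joint_velocities': array([ 0.0426908 , -0.0793909 ,  0.22001534,  0.11525115, -0.09024066,
       -0.01094174]), 'effort': array([ 3.86667998e-04, -3.91052306e+01,  1.87588084e+01,  4.22235444e+00,
        1.23758311e-02, -1.38926293e-04]), 'tcp_pos': array([6.24556396e-01, 1.04842916e-05, 2.21725797e-01]), 'ee_rot': array([[-1.15035527e-04, -9.99998650e-01, -1.63885890e-03],
       [-9.99999984e-01,  1.15254001e-04, -1.33215360e-04],
       [ 1.33404066e-04,  1.63884355e-03, -9.99998648e-01]]), 'wrist_force': array([ 0.65823136,  0.2909827 , -0.17630114]), 'moment': array([-0.03994163,  0.02019225,  0.00444131]), 'gripper_force': 0.0, 'gripper_width': 1.0016856292322096}
```

View pics/scene0.png

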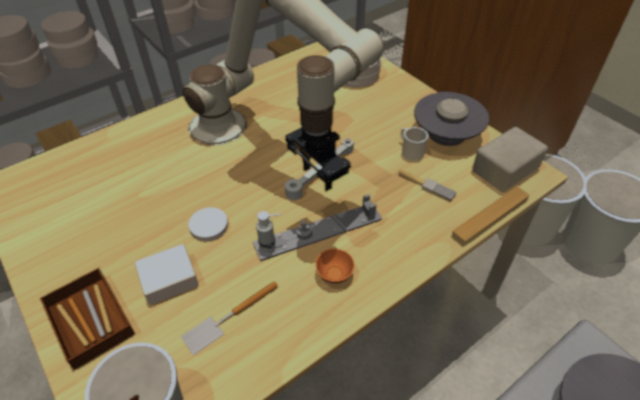

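View pics/side0.png

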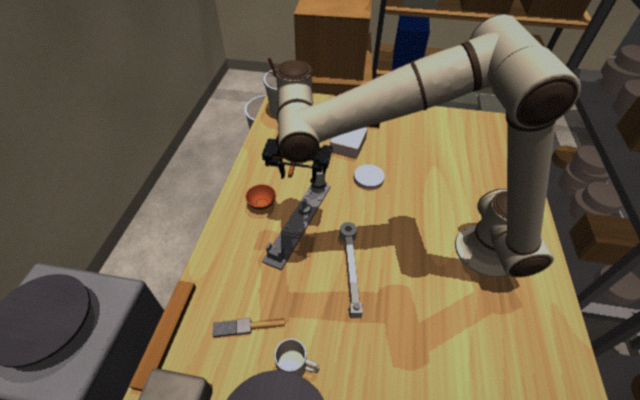

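The scene view shows the can with its cap at about (265,218), the pin at (305,230), the fork at (370,207) and the lever hub at (294,188). The side view shows the whole lever, hub (348,229) to block (356,310), and the stand from the can (319,175) to the fork (275,250).

```bash
python3 - <<'E'
from h import *
def L(n):
    f=np.load(f"{n}0.npz"); return f["p"],f["d"],f
p,d,i=L("side"); P=cloud(d,i)
print("bench z",[np.round(P[v,u],4) for u,v in((400,230),(320,270),(420,150))])
hsv=cv2.cvtColor(p,cv2.COLOR_BGR2HSV)
# lever: low saturation & above bench in ROI
def blob(n,x0,y0,x1,y1,zmin,zmax,smax=90):
    p,d,i=L(n);P=cloud(d,i);s=cv2.cvtColor(p,cv2.COLOR_BGR2HSV)[...,1]
    m=np.zeros(s.shape,bool);m[y0:y1,x0:x1]=1
    m&=(P[...,2]>zmin)&(P[...,2]<zmax)&(s<smax); return m,P
m,PS=blob("side",330,215,375,325,.01,.08,255)
Q=PS[m]; print("lever n",len(Q))
for z0,z1 in((.01,.03),(.03,.04),(.04,.05)):
    q=Q[(Q[:,2]>z0)&(Q[:,2]<z1)]; print(z0,len(q),q.min(0) if len(q) else'',q.max(0) if len(q) else '')
bar=Q[(Q[:,2]>.031)&(Q[:,2]<.0395)]
c=bar[:,:2].mean(0);u,s,vt=np.linalg.svd(bar[:,:2]-c);print("bar c",c,"dir",vt[0],np.degrees(np.arctan2(vt[0,1],vt[0,0])))
h=Q[(Q[:,2]>.0405)&(Q[:,2]<.06)];
hv,hu=np.where(m&(PS[...,2]>.0405));a=hv<260
print("hub top",PS[hv[a],hu[a]].mean(0),"px",hu[a].mean(),hv[a].mean(), "end",PS[hv[~a],hu[~a]].mean(0),"px",hu[~a].mean(),hv[~a].mean())
# stand from side + scene
for n,box in(("side",(255,170,335,275)),("scene",(245,190,390,262))):
    m,P=blob(n,*box,.035,.17,255);Q=P[m]
    m2,_=blob(n,*box,.006,.02,70);q=P[m2]
    r_=cv2.minAreaRect((q[:,:2]*1000).astype(np.float32));print(n,"plate",len(q),r_)
    for z0,z1 in((.04,.075),(.075,.13),(.13,.146),(.146,.17)):
        w=Q[(Q[:,2]>z0)&(Q[:,2]<z1)]
        if len(w): print(n,z0,len(w),w.min(0),w.max(0),np.median(w,0))
p2,d2,i2=L("scene")
a=cv2.resize(p2[170:270,235:395],(800,500),interpolation=cv2.INTER_CUBIC);cv2.imwrite("pics/c1.png",a)
b=cv2.resize(p[165:325,255:375],(450,600),interpolation=cv2.INTER_CUBIC);cv2.imwrite("pics/c2.png",b)
E
```

```text
bench z [array([ 0.2784, -0.0333, -0.002 ]), array([ 5.224e-01,  1.723e-01, -5.000e-04]), array([ 0.2092, -0.4653, -0.0005])]
lever n 932
0.01 118 [0.37948547 0.01284607 0.01096646] [0.47846919 0.31371746 0.02988351]
0.03 596 [0.38037803 0.00339627 0.03003578] [0.48014985 0.3133112  0.0399245 ]
0.04 191 [ 3.80903972e-01 -3.32114648e-04  4.00925492e-02] [0.48111677 0.3103751  0.04930409]
bar c [0.42298533 0.1775407 ] dir [-0.2010255   0.97958601] 101.59693408903341
hub top [0.45279967 0.02814089 0.04357276] px 348.4379562043796 228.78832116788323 end [0.39821414 0.29448427 0.04730497] px 356.51612903225805 305.85483870967744
side plate 1385 ((627.16162109375, -1.797119140625), (394.8854064941406, 70.01451873779297), 75.69812774658203)
side 0.04 403 [ 0.556546   -0.1697203   0.04010611] [0.80945366 0.17789505 0.07415199] [ 0.6689692  -0.04136633  0.04923945]
side 0.075 72 [ 0.56292652 -0.16035097  0.07507726] [ 0.60750982 -0.13168206  0.11744109] [ 0.57760576 -0.14012421  0.09505962]
scene plate 1957 ((566.8904418945312, 13.967056274414062), (393.7850646972656, 208.987548828125), 75.17064666748047)
scene 0.04 563 [ 0.46624111 -0.18580928  0.0400503 ] [0.8034378  0.17670488 0.07493314] [ 0.66061923 -0.02937262  0.05093135]
scene 0.075 278 [ 0.56847087 -0.18384245  0.07517163] [ 0.61605394 -0.13710253  0.1298829 ] [ 0.60488846 -0.16826769  0.10975594]
scene 0.13 40 [ 0.58684137 -0.17428708  0.13070741] [ 0.60676435 -0.11079892  0.14560849] [ 0.60088826 -0.15545984  0.14160736]
scene 0.146 99 [ 0.57546821 -0.17429312  0.14611176] [ 0.60790971 -0.1279563   0.15959427] [ 0.59385916 -0.15982391  0.15410958]
```

View pics/c1.png

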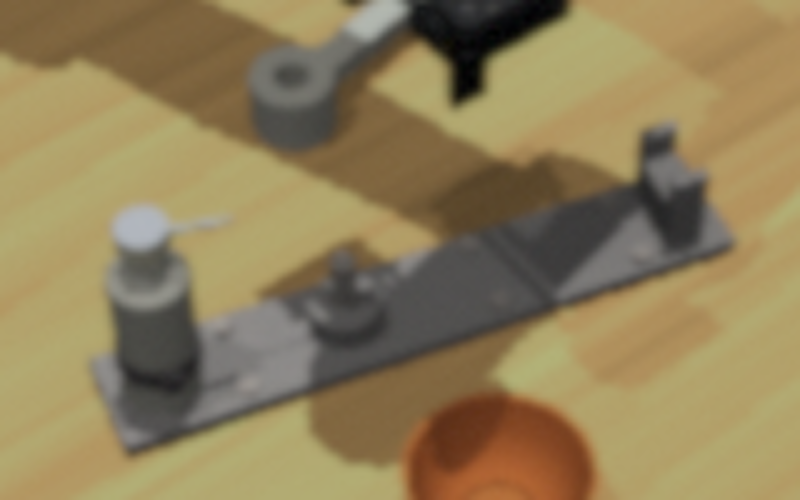

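View pics/c2.png

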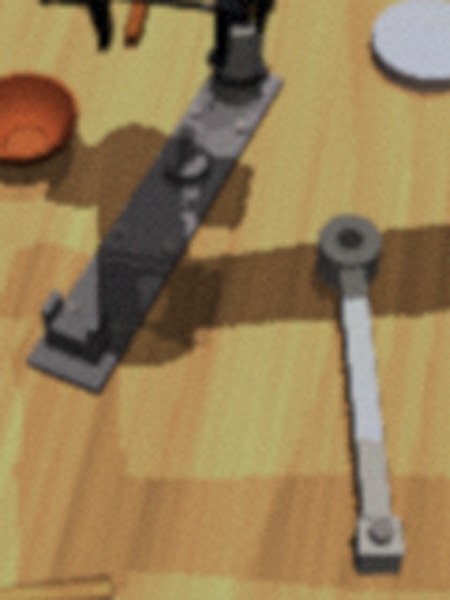

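The scene crop shows the cap top at about crop (142,228), the pin at (345,265) and the fork at (670,185). The side crop shows the whole lever and the plate. The plate fit matches its known size (395 x 70), so I'm moving near the can for a closer look.

>>> play_rows --commands "-0.25 -0.8 0 0 0 0;-0.3 -0.9 0 0 0 0;-0.3 -0.9 0 0 0 0;-0.25 -0.75 0 0 0 0;0 0 0 0 0 0;0 0 0 0 0 0" --grip 0

```text
time_s: 0.75
tcp_pos: [0.5918, -0.1007, 0.2224]
ee_rot: [[-0.001, -1.0, -0.0], [-1.0, 0.001, 0.0], [-0.0, 0.0, -1.0]]
wrist_force: [-0.7, 0.3, -0.1]
gripper_width: 0.537
gripper_force: 0.0
```

```bash
python3 - <<'E'
from h import *
s=r.sense();print(s["tcp_pos"],s["gripper_width"],s["time_s"])
def capc(n,p,d,i,box):
    P=cloud(d,i);x0,y0,x1,y1=box
    m=np.zeros(d.shape,np.uint8);m[y0:y1,x0:x1]=1
    m&=((P[...,2]>.149)&(P[...,2]<.160)&(np.hypot(P[...,0]-.59,P[...,1]+.16)<.04)).astype(np.uint8)
    m=cv2.morphologyEx(m,cv2.MORPH_OPEN,np.ones((3,3))) if n=="scene" else cv2.morphologyEx(m,cv2.MORPH_OPEN,np.ones((15,15)))
    c=max(cv2.findContours(m,0,2)[0],key=cv2.contourArea);(u,v),ax,_=cv2.fitEllipse(c)
    print(n,(u,v),ax,ray(i,u,v,.154),np.nanmedian(P[m>0][:,2]))
f=np.load("scene0.npz");
try: capc("scene",f["p"],f["d"],f,(245,190,290,235))
except Exception as e: print(e)
p,d,i=grab("wrist");cv2.imwrite("pics/w1.png",p)
np.savez("w1.npz",p=p,d=d,**{k:np.array(i[k]) for k in("mtx","R","t")})
capc("wrist",p,d,i,(0,0,640,400))
# pin & boss
P=cloud(d,i)
for z0,z1 in((.06,.078),):
    m=(P[...,2]>z0)&(P[...,2]<z1)&(np.hypot(P[...,0]-.615,P[...,1]+.048)<.03);q=P[m];print("pin",len(q),q.mean(0) if len(q) else'')
E
```

```text
[ 0.59183311 -0.10074578  0.22237701] 0.5373634736095635 0.75
scene (263.28424072265625, 215.49549865722656) (8.951743125915527, 11.067252159118652) [ 0.59220334 -0.15961448  0.154     ] 0.15458332260363883
wrist (321.8343200683594, 122.09334564208984) (29.494354248046875, 33.38106155395508) [ 0.59048947 -0.1659207   0.154     ] 0.15387030251838016
pin 176 [ 0.61810086 -0.05131855  0.06836033]
```

View pics/w1.png

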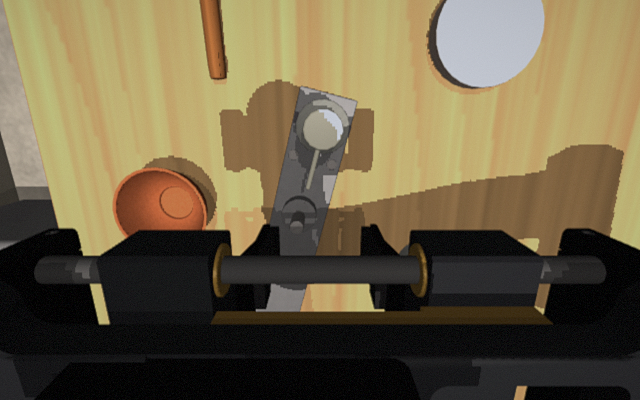

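The wrist view shows the cap at (322,129) and the pin at (297,222). With the scene ray this puts the cap at about (0.591, -0.160).

>>> play_rows --commands "-0.02 -1 0 0 0 0;0 -0.98 0 0 0 0;0 0 -0.6 0 0 0;0 0 -0.7 0 0 0;0 0 -0.5 0 0 0;0 0 0 0 0 0;0 0 0 0 0 0;0 0 0 0 0 0" --grip 0

```text
time_s: 1.6
tcp_pos: [0.5924, -0.1595, 0.1697]
ee_rot: [[0.001, -1.0, 0.002], [-1.0, -0.001, -0.0], [0.0, -0.002, -1.0]]
wrist_force: [0.1, -0.7, 0.1]
gripper_width: 0.005
gripper_force: 0.0
```

>>> play_rows --commands "0 0 -0.3 0 0 0;0 0 -0.25 0 0 0;0 0 -0.13 0 0 0;0 0 -0.1 0 0 0;0 0 0 0 0 0;0 0 0 0 0 0"

```text
time_s: 2.2
tcp_pos: [0.592, -0.1597, 0.1483]
ee_rot: [[0.001, -1.0, 0.002], [-1.0, -0.001, -0.001], [0.001, -0.002, -1.0]]
wrist_force: [-2.6, 3.9, 14.0]
gripper_width: 0.008
gripper_force: 6.6
```

The cap is fully down at 14 N. I'll hold briefly, release, and go over to the lever.

>>> play_rows --commands "0 0 0 0 0 0;0 0 0.5 0 0 0;0 0 1 0 0 0;0 0 1 0 0 0;0 0 0.3 0 0 0;-0.5 0.84 0 0 0 0.135;-0.5 0.84 0 0 0 0.135;-0.5 0.84 0 0 0 0.135;-0.5 0.84 0 0 0 0.135;-0.5 0.84 0 0 0 0.135;-0.5 0.84 0 0 0 0.135;-0.5 0.84 0 0 0 0.135;-0.5 0.84 0 0 0 0.135;-0.5 0.84 0 0 0 0.135;-0.5 0.84 0 0 0 0.135;0 0 0 0 0 0;0 0 0 0 0 0" --grip 70

```text
time_s: 3.9
tcp_pos: [0.4408, 0.0923, 0.2286]
ee_rot: [[0.202, -0.979, -0.001], [-0.979, -0.202, -0.0], [0.0, 0.001, -1.0]]
wrist_force: [0.1, -0.4, -0.1]
gripper_width: 0.807
gripper_force: 0.0
```

```bash
python3 - <<'E'
from h import *
s=r.sense();print(s["tcp_pos"],s["ee_rot"],s["gripper_width"],s["time_s"],s["wrist_force"])
p,d,i=grab("wrist");P=cloud(d,i)
p2,d2,i2=grab("scene")
cap=cloud(d2,i2)[213:217,261:266,2];print("cap z",np.nanmedian(cap))
sat=cv2.cvtColor(p,cv2.COLOR_BGR2HSV)[...,1]
m=(P[...,2]>.04)&(P[...,2]<.05)&(np.hypot(P[...,0]-.4528,P[...,1]-.0281)<.05)
q=P[m];v,u=np.where(m);print("hub",len(q),q[:,:2].mean(0),(q.min(0)+q.max(0))/2,np.ptp(q,0)); 
c=max(cv2.findContours(m.astype(np.uint8),0,2)[0],key=cv2.contourArea);(uu,vv),R_=cv2.minEnclosingCircle(c);print("circ",uu,vv,R_,ray(i,uu,vv,.044))
b=(P[...,2]>.028)&(P[...,2]<.04)&(P[...,1]>.065)&(P[...,1]<.3)&(abs(P[...,0]-.43)<.04);q=P[b];print("bar",len(q))
if len(q)>20:
    cc=q[:,:2].mean(0);vt=np.linalg.svd(q[:,:2]-cc)[2][0];print(cc,vt,np.degrees(np.arctan2(vt[1],vt[0])))
cv2.imwrite("pics/w2.png",p)
E
```

```text
[0.4408113  0.09230495 0.22855865] [[ 2.02331440e-01 -9.79316532e-01 -1.05715614e-03]
 [-9.79317067e-01 -2.02331021e-01 -4.91091119e-04]
 [ 2.67038171e-04  1.13465422e-03 -9.99999321e-01]] 0.8066511052132627 3.9 [ 0.10269774 -0.43144917 -0.14805502]
cap z 0.1549620556422951
hub 1668 [0.45720752 0.02532157] [0.45717736 0.0259342  0.04350032] [0.05509747 0.05497758 0.00608034]
circ 317.3999938964844 115.0 25.5766544342041 [0.45724229 0.02518391 0.044     ]
bar 2283
[0.43082103 0.15328039] [ 0.2038044  -0.97901163] -78.24048144238819
```

View pics/w2.png

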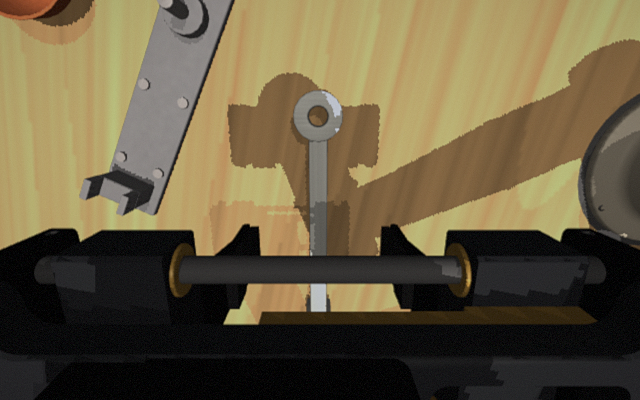

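The wrist view shows the hub at (317,116) with the bar running straight down between the fingers, and the fork at (118,190). The fit puts the balance point about 3 mm off in x and 2 mm in y, so I'll correct that and descend.

>>> play_rows --commands "0.1 -0.07 -0.7 0 0 0;0 0 -1 0 0 0;0 0 -1 0 0 0;0 0 -1 0 0 0;0 0 -1 0 0 0;0 0 -1 0 0 0;0 0 -0.8 0 0 0;0 0 -0.5 0 0 0;0 0 -0.3 0 0 0;0 0 0 0 0 0;0 0 0 0 0 0"

```text
time_s: 5.1
tcp_pos: [0.445, 0.0899, 0.0105]
ee_rot: [[0.201, -0.98, 0.001], [-0.98, -0.201, 0.0], [-0.0, -0.001, -1.0]]
wrist_force: [0.1, -0.0, -0.5]
gripper_width: 0.805
gripper_force: 0.0
```

>>> play_rows --commands "0 0 0 0 0 0;0 0 0 0 0 0;0 0 0 0 0 0;0 0 0 0 0 0;0 0 0 0 0 0;0 0 0 0 0 0;0 0 0 0 0 0;0 0 0 0 0 0;0 0 0 0 0 0;0 0 0 0 0 0" --grip 0

```text
time_s: 6.1
tcp_pos: [0.4437, 0.0898, 0.0101]
ee_rot: [[0.201, -0.98, -0.001], [-0.98, -0.201, -0.001], [0.0, 0.001, -1.0]]
wrist_force: [-3.8, 0.9, 3.3]
gripper_width: 0.249
gripper_force: 30.0
```

>>> play_rows --commands "0 0 0.2 0 0 0;0 0 0.5 0 0 0;0 0 0.7 0 0 0;0 0 0.7 0 0 0;0 0 0.7 0 0 0;0 0 0.7 0 0 0;0 0 0.5 0 0 0;0 0 0.2 0 0 0;0 0 0 0 0 0;0 0 0 0 0 0;0 0 0 0 0 0"

```text
time_s: 7.2
tcp_pos: [0.4435, 0.0896, 0.1349]
ee_rot: [[0.201, -0.98, -0.003], [-0.98, -0.201, -0.001], [0.001, 0.003, -1.0]]
wrist_force: [0.4, 0.1, -7.5]
gripper_width: 0.252
gripper_force: 30.0
```

```bash
python3 - <<'E'
from h import *
s=r.sense();print(s["tcp_pos"],s["wrist_force"],s["moment"],s["gripper_width"]*87,s["gripper_force"])
p,d,i=grab("wrist");P=cloud(d,i)
h=(P[...,2]>.12)&(np.hypot(P[...,0]-.457,P[...,1]-.0255)<.04);q=P[h]
if len(q): print("hub top",len(q),(q.min(0)+q.max(0))/2,np.median(q,0),np.ptp(q,0))
p,d,i=grab("side");P=cloud(d,i)
m=(P[...,2]>.125)&(P[...,2]<.19)&(P[...,1]>.15)&(P[...,1]<.34)&(abs(P[...,0]-.42)<.08);q=P[m];print("bar",len(q),np.round(q[np.argsort(q[:,1])][::max(1,len(q)//10)],3))
E
```

```text
[0.44354182 0.08961206 0.13491739] [ 0.44329302  0.11712402 -7.54226598] [-0.02446742  0.05394655 -0.03493646] 21.908804876111798 29.994467804208398
hub top 25254 [0.45371968 0.03181532 0.19186065] [0.45212159 0.04816969 0.16960664] [0.06217356 0.06735924 0.13177514]
bar 605 [[0.433 0.151 0.157]
 [0.414 0.174 0.161]
 [0.409 0.196 0.16 ]
 [0.412 0.219 0.16 ]
 [0.416 0.238 0.159]
 [0.403 0.259 0.161]
 [0.388 0.279 0.164]
 [0.406 0.297 0.174]
 [0.386 0.305 0.164]
 [0.385 0.309 0.162]
 [0.408 0.313 0.162]]
```

>>> play_rows --commands "0.25 -0.1 0 0 0 -0.12;0.49 -0.2 0 0 0 -0.23;0.61 -0.24 0 0 0 -0.29;0.61 -0.24 0 0 0 -0.29;0.61 -0.24 0 0 0 -0.29;0.61 -0.24 0 0 0 -0.29;0.61 -0.24 0 0 0 -0.29;0.61 -0.24 0 0 0 -0.29;0.61 -0.24 0 0 0 -0.29;0.61 -0.24 0 0 0 -0.29;0.61 -0.24 0 0 0 -0.29;0.49 -0.2 0 0 0 -0.23;0.25 -0.1 0 0 0 -0.12;0 0 0 0 0 0;0 0 0 0 0 0;0 0 0 0 0 0"

```text
time_s: 8.9
tcp_pos: [0.6528, 0.0073, 0.136]
ee_rot: [[-0.289, -0.957, -0.001], [-0.957, 0.289, -0.0], [0.0, 0.001, -1.0]]
wrist_force: [-0.4, -0.3, -7.3]
gripper_width: 0.242
gripper_force: 30.0
```

```bash
python3 - <<'E'
from h import *
s=r.sense();print(s["tcp_pos"],s["ee_rot"],s["gripper_width"]*87,s["wrist_force"],s["time_s"])
for n in("scene","side","wrist"):
    p,d,i=grab(n); np.savez(f"{n}3.npz",p=p,d=d,**{k:np.array(i[k]) for k in("mtx","R","t")})
    cv2.imwrite(f"pics/{n}3.png",p)
    P=cloud(d,i)
    h=(P[...,2]>.155)&(P[...,2]<.185)&(np.hypot(P[...,0]-.6185,P[...,1]+.0505)<.04);q=P[h]
    if len(q)>5: print(n,"hub top",len(q),(q.min(0)+q.max(0))/2,np.median(q,0),np.ptp(q,0))
    if n=="wrist":
        c=max(cv2.findContours(h.astype(np.uint8),0,2)[0],key=cv2.contourArea);(u,v),R_=cv2.minEnclosingCircle(c);print(u,v,R_,ray(i,u,v,.169))
    b=(P[...,2]>.125)&(P[...,2]<.165)&(P[...,1]>.07)&(P[...,1]<.26)&(abs(P[...,0]-.67)<.08);q=P[b]
    if len(q)>20:
        cc=q.mean(0);vt=np.linalg.svd(q-cc)[2][0];print(n,"bar",len(q),cc,vt,np.degrees(np.arctan(vt[1]/vt[0])))
a=cv2.imread("pics/scene3.png")[140:270,220:400];b=cv2.imread("pics/side3.png")[140:290,230:380]
cv2.imwrite("pics/c3.png",np.hstack([cv2.resize(a,(450,325)),cv2.resize(b,(325,325))]))
E
```

```text
[0.6528051  0.00734299 0.13595447] [[-2.89450824e-01 -9.57192419e-01 -9.45079200e-04]
 [-9.57192841e-01  2.89450973e-01 -2.11209775e-05]
 [ 2.93770933e-04  8.98509560e-04 -9.99999553e-01]] 21.085575113518384 [-0.40387701 -0.25301686 -7.28859291] 8.9
scene hub top 241 [ 0.63267109 -0.04871346  0.16659856] [ 0.63281347 -0.05195004  0.16984642] [0.05061444 0.06627051 0.02285583]
scene bar 475 [0.70331426 0.14908923 0.15581109] [-0.35051027 -0.93342934  0.07649971] 69.41843646879111
side bar 491 [0.69080515 0.15850008 0.15570878] [ 0.26966969  0.96075679 -0.06499724] 74.32138409480756
wrist hub top 11704 [ 0.6328277  -0.04852297  0.16368102] [ 0.63368255 -0.05429866  0.16990868] [0.05133519 0.0679234  0.01732278]
324.0 136.5 77.61614227294922 [ 0.63353985 -0.05194368  0.169     ]
```

View pics/c3.png

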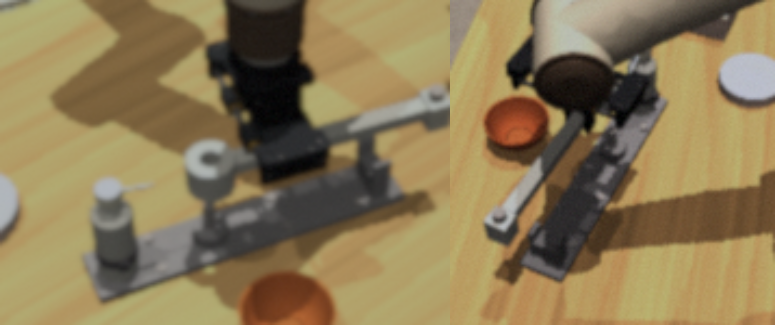

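View pics/wrist3.png

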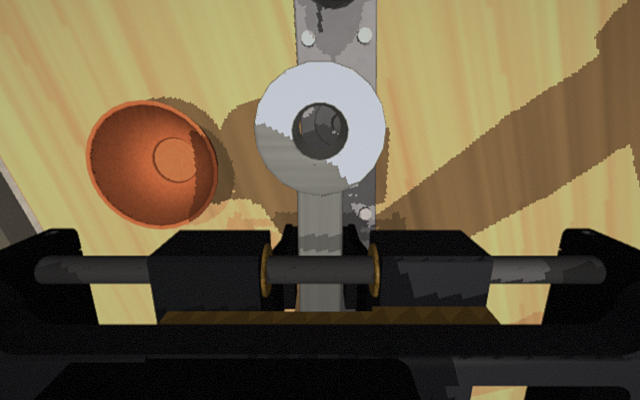

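The wrist view shows the hub at (320,130) and the plate's centre line about 16 px to its right at u=336. I overshot by about 18 mm in x, so I'm correcting that.

>>> play_rows --commands "-0.15 0.05 0 0 0 0.07;-0.15 0.05 0 0 0 0.07;-0.15 0.05 0 0 0 0.07;-0.15 0.05 0 0 0 0.08;0 0 0 0 0 0;0 0 0 0 0 0;0 0 0 0 0 0;0 0 0 0 0 0"

```text
time_s: 9.85
tcp_pos: [0.6357, 0.0132, 0.1361]
ee_rot: [[-0.248, -0.969, 0.0], [-0.969, 0.248, -0.0], [-0.0, -0.0, -1.0]]
wrist_force: [-0.8, 0.4, -6.4]
gripper_width: 0.247
gripper_force: 30.0
```

```bash
python3 - <<'E'
from h import *
s=r.sense();R=s["ee_rot"];g=s["tcp_pos"]-.019*R[:,2];x=-R[:,0];hub=g-.066*x-[0,0,.026];end=hub+.215*x
print("tcp",s["tcp_pos"],"hub",hub,"end",end,s["wrist_force"],s["time_s"])
p,d,i=grab("wrist");cv2.imwrite("pics/w4.png",p)
K=i["mtx"]
for nm,X in(("hubtop",hub+[0,0,.044]),("pin",[.6185,-.0505,.07]),("bosspin",[.6185,-.0505,.012])):print(nm,proj(i,X))
P=cloud(d,i);sat=cv2.cvtColor(p,cv2.COLOR_BGR2HSV)[...,1]
q=P[:230][(abs(P[:230,:,2]-.012)<.004)&(sat[:230]<70)]
c=cv2.minAreaRect((q[:,:2]*1000).astype(np.float32));print("plate near can",c)
p,d,i=grab("side");P=cloud(d,i);sat=cv2.cvtColor(p,cv2.COLOR_BGR2HSV)[...,1]
m=np.zeros(sat.shape,bool);m[170:275,255:335]=1
q=P[m&(abs(P[...,2]-.013)<.006)&(sat<70)];print("side plate",cv2.minAreaRect((q[:,:2]*1000).astype(np.float32)))
p,d,i=grab("scene");print("cap z",np.nanmedian(cloud(d,i)[213:217,261:266,2]))
E
```

```text
tcp [0.63567337 0.0131523  0.13612759] hub [ 0.61929956 -0.0507846   0.12912683] end [0.67262913 0.15749636 0.1291293 ] [-0.80864976  0.40627125 -6.44423922] 9.85
hubtop [320.65810109 128.75181283]
pin [321.28160292 121.05825469]
bosspin [320.91871331 119.10302203]
plate near can ((619.1009521484375, -46.319305419921875), (202.2213134765625, 69.76665496826172), 75.6293716430664)
side plate ((626.9066772460938, -0.426605224609375), (392.98602294921875, 71.29190063476562), 75.77816009521484)
cap z 0.15476009118471373
```

View pics/w4.png

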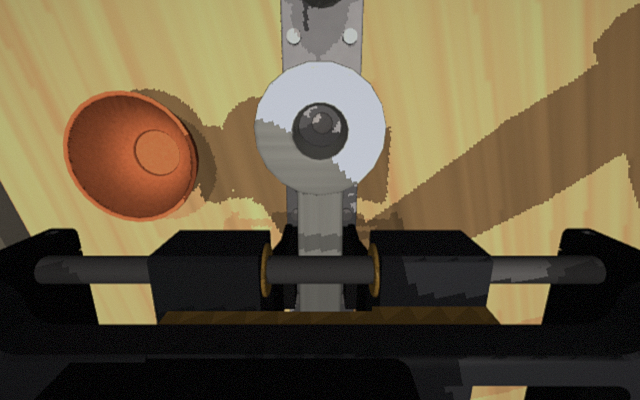

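The wrist view shows the pin top through the bore at about (322,121), where it was predicted, and the lever is parallel to and over the plate. The gap is about 5.5 cm, the cap is up and the arm is steady, so I'm handing in.

```bash
python3 -c "
from station import r
print(r.finish_job())"
```

```text
the job is handed in; nothing more can be done
None
```

I pressed the cap fully down and it came back up. The job was handed in with the lever gripped at its balance point and held level, hub over the pin with about 5.5 cm of clear air and bar over the fork; no verdict came back.

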